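# Hold the garlic bin's gate ajar past its sagging bolt

## Task

The cook needs both hands to reach into the garlic bin, so open its sprung gate and keep it open for them. First take the black-capped spice jar that stands in the way of the gate and stand it upright on the chopping board, letting go of it. Then ease the sagging bolt back: lift it by its black grip so that its head clears the bent-up lip of the keeper and draw it fully back, without wrenching it against the lip, and swing the gate open to about 40 degrees (between 30 and 50), finishing with the fingers still holding the gate or its bolt there, since it springs shut when let go; leave the other things where they are.

Things in the scene. Friction and masses are not known exactly. Their poses are not given: they have to be found in the camera images.
- bin: Wooden slatted garlic bin, fixed to the worktop, 190 deep (x) x 320 wide (y) x 180 mm high. Origin: centre of its underside; its front is the plane x = -95 mm, +y is to the left seen from the front, z up. A match box and a tea light lie on the rear half of its top.
- gate: Slatted wooden gate in the bin's front, 248 wide x 138 high x 16 mm thick, top edge 162 mm above the worktop, with the bolt on its front. Hinged at its right (-y) end; free edge 250 mm left of the hinge axis. Origin on the hinge axis at worktop height, at (-95, -143, 0) mm in the bin's frame; axes as the bin's when shut, turning with the gate.
- gate_swing (a joint): Angle of the gate, rad: 0 shut, grows as the free left edge swings out towards the robot (anticlockwise from above), stop at 1.4. A spring pulls it shut with 0.25 N m when shut to 0.45 N m at 0.8 rad; it does not stay open by itself.
- gate_axis (a point): Point on the gate's vertical hinge axis, 120 mm above the worktop; turns with the gate.
- bolt: Steel barrel bolt on the gate's front: rod 10 mm across along y, 16 mm in front of the gate, its left (+y) end a head 24 mm across, 12 mm long, lying in the keeper. It droops 0.04 rad about its narrow tail guide (right) in a tall worn nose guide, so the head has dropped behind the keeper's lip. Origin: rod's centre in the tail guide when home, 60 mm right of the bin's middle, z = 124 mm.
- bolt_grip (a point): Centre of the bolt's upright black grip, where to hold it: a round post 14 mm across, 34 mm high, its axis 50 mm in front of the gate's face, free on all sides and from above; its top is 14 mm above this point. When home it lies 58 mm left (+y) of the bin's middle, about 145 mm above the worktop, 118 mm from the tail guide along the bolt.
- bolt_lift (a joint): Angle by which the bolt is lifted about its tail guide, rad: 0 sagging, stop at 0.08. Above about 0.035 the head clears the lip, that is when the grip has been raised by about 4 mm (stop at 9 mm; about 7 mm is a good lift). It drops back by its own weight (bolt 160 g).
- bolt_slide (a joint): How far the bolt is drawn back to the right (towards -y of the gate), m: 0 home, stop at 0.042 fully back. Stiff by about 1.2 N of friction, stays where it is left. Unlifted, the head jams on the lip after about 5 mm; it is past the lip at 0.023 and clear of the keeper at 0.027.
- keeper: Dark steel keeper on the bin's left stile, fixed to the bin, its origin and axes those of the bin. A U-shaped cradle, open on top, 30 mm wide (113 to 143 mm left of the bin's middle), 38 mm out from the front; its edge on the gate's side is bent up into a lip 4 mm thick, whose top is 110 mm above the worktop.
- jar: Loose spice jar with a black cap, 41 mm across, 105 mm high, 0.11 kg or so, upright in front of the gate. Origin: centre of its underside, z up.
- board: Wooden chopping board, fixed, 200 (x) x 300 (y) x 22 mm high. Origin: centre of its underside. The lemon and the garlic lie on its left half (+y); its right half (-y) is free.
- lemon: Lemon, 72 x 57 x 58 mm, loose on the board. Leave alone. Origin: centre of its underside at the start.
- garlic: Garlic bulb, 53 mm, loose on the board. Leave alone. Origin: centre of its underside.
- yellow_jar: Spice jar with a yellow cap, 42 mm across, 96 mm high, loose, standing to the right of the bin's front. Leave alone. Origin: centre of its underside.
- tin: Round tin with a red label, 86 mm across, 40 mm high, loose, to the right. Leave alone. Origin: centre of its underside.
There are look-alikes about, which are no part of the job. Leave any orange, pink or purple look-alike of the jar alone.

How it is judged:
On the way, in this order (a step that is already met when the one before it is completed fails the run):
1. the black-capped jar stands upright on the chopping board, let go, the gate still bolted (x of jar in the frame of board between -0.09 and 0.09 m and y of jar in the frame of board between -0.14 and 0.14 m and z of jar in the frame of board between 0.015 and 0.03 m and angle between jar's own z axis and vertical below 0.12 rad and contact force between the fingers and jar below 0.1 N and value of joint bolt_slide below 0.015 m and value of joint gate_swing below 0.1 rad), for 0.2 s.
2. the bolt is lifted over the lip and drawn fully back, the gate still about shut (value of joint bolt_slide above 0.034 m and value of joint gate_swing below 0.35 rad), for 0.1 s.
At the end, for the whole second after the job is handed in: The gate stands still at 0.47 to 0.93 rad, fingers pressing on it or its bolt (over 0.8 N), the bolt drawn back 27 mm or more; the jar is at rest, upright within 0.12 rad, on the board (axis 10 mm or more inside its edges), clear of fingers and gate (value of joint gate_swing between 0.47 and 0.93 rad and velocity of joint gate_swing between -0.1 and 0.1 rad/s and value of joint bolt_slide above 0.027 m and contact force between the fingers and gate above 0.8 N and contact force between each of gate, the fingers and jar below 0.1 N and x of jar in the frame of board between -0.09 and 0.09 m and y of jar in the frame of board between -0.14 and 0.14 m and z of jar in the frame of board between 0.015 and 0.03 m and angle between jar's own z axis and vertical below 0.12 rad and linear speed of jar below 0.03 m/s); the arm keeps its last pose, push and grip.
It fails at once if the bolt is wrenched against the keeper (over 50 N) (contact force between bolt and keeper above 50 N).
It fails at once if the spice jar is tipped over (angle between jar's own z axis and vertical above 0.7 rad).
It fails at once if the lemon, garlic, yellow-capped jar or tin is displaced by more than 4 cm (distance of any of lemon, garlic, yellow_jar, tin from where it was at the start of the episode above 0.04 m).
It also fails if it takes over 54 s, if anything falls off the work surface, if the arm or the gripper's body presses on something with over 40 N, if the wrist force passes 120 N, or if a joint passes its speed limit or range.

## Robot

A 7-joint arm with a two-finger parallel gripper is mounted at the origin on a cart in front of the work surface, level with it; the furniture and walls round the work are solid. World frame = base frame: x ahead of the robot, y to its left, z up, the work surface at z = 0. Lengths are in m, angles in rad, forces in N, time in s.
With the tool pointing down it reaches from about 0.4 to 0.85 m from the base axis. Payload 10.4 kg.
Tool frame: the origin (TCP) lies at the very end of the fingers, on their centre line; the grasp point (between the pads) lies 19 mm behind it (grip_point_offset is the distance from the TCP to the grasp point, in m); z points along the fingers, y is the line along which they close (so a half turn about z gives the same grasp; the last joint's range is limited). The gripper opens to 87 mm and grips with 3 to 60 N. Pads are 19 mm wide; open, the fingers measure 117 mm over their backs; the gripper's body (75 mm by 190 mm) begins 51 mm behind the grasp point.
Start: joints at [1.141, 0.332, -0.065, 1.46, 0.022, 1.35, -0.088], TCP at [0.247, -0.574, 0.223] pointing down, gripper open.
Joint ranges: [-2.6, 2.6], [-0.5, 2.12], [-1.47, 1.34], [0.16, 2.42], [-1.27, 4.41], [0.06, 2.06], [-2.6, 2.6]. Speed limits (rad/s): [2.22, 2.22, 2.79, 2.79, 3.14, 3.14, 3.14].

## Interface

Orientations are given as a unit quaternion [x, y, z, w].
In Python, from bench import * gives the robot as it stands.
- The arm moves only by the tool play_rows, never from a script. Its argument "increments" is text: rows parted by semicolons, each of 7 numbers parted by spaces: the turn, a rotation vector about the tool's x, y, z in rad, then the shift along the tool's x, y, z in m, then the opening, from 0 (shut) to 1 (fully open). A call has 1 to 8 rows; each row is the pose to reach, as a shift and turn from the pose commanded when the call began, along the tool's axes at that moment; what a row does not reach only later rows make up. A row lasts 1/10 s, in which the tool goes at most 50 mm and 8.59 degrees, less where a joint would pass 70% of its speed; a pose out of reach is approached as far as the arm can. A call with a gripper value outside its range is refused whole. The fingers move at their own pace and stop on an object; "grip_force" is the grip in N (left out, the last holds). Time passes only in rows, so rows that repeat a pose let the fingers close. It gives the time, the measured TCP pose, the force, the opening and the grip force at its end, in the units of the state.
- read_state(): the state, without advancing time (a new reading comes with each control period).
- camera(name): name is "side" or "top" or "wrist"; returns a dict with "color" (384x512x3 uint8, red, green, blue), "fx", "fy", "cx", "cy" (pixels), "k1" (the pictures are not rectified: a ray, as slopes to the right and down, at radius r is drawn at 1 + k1 r^2 times it, then the intrinsics apply), "camera_from_world" (4x4, takes a point from world to camera coordinates); the wrist camera has in their place "mount" (4x4, takes a point from camera to tool coordinates, whose origin is the TCP and whose axes are the flange's). Camera axes: x right, y down, z forward; pixel columns grow to the right and rows downward; lengths in m; the calibration is good to about 2 mm. A picture is of the moment at which its call begins: read the wrist's pose just before it. There is no depth.
- close_job(): hands the job in; it is judged then, once.
The state is a dict: "time": time; "joint_positions": joint angles; "joint_vel": joint speeds; "joint_torque": joint torques, N m; "ee_pos": TCP position; "eef_rot": TCP orientation; "ft_force": force on the tool from outside, world axes, zero at the start; "torque": the same for the moment, N m; "width": finger opening in m; "grip_force": force on a finger pad.
Only numpy, scipy, OpenCV 4.12 (cv2) and the standard library are available. Lean on these libraries where they do the work, as an engineer would, in place of code of your own. Each camera call takes 0.05 s, during which the arm holds its last target. There are 200 camera calls.

## Working session

There is one attempt and no reset: what is moved stays moved. The work goes in short steps, Python scripts to look and compute and a tool call to move; the robot and the scene stay as the last step left them, time stands still between calls to the robot, and variables do not carry over. Pictures are saved under pics/ and viewed, at most 10 in all, crops included, and the job is handed in when it is done.

Besides the shell and the picture viewer there is one more tool, called after "Call:" in YAML: its name, and indented under it one key for each argument. play_rows: Moves the arm, as the interface text tells. Its arguments: {"type":"object","properties":{"increments":{"type":"string"},"grip_force":{"type":"number"}},"required":["increments"]}

```bash
mkdir -p pics; cat > h.py <<'E'
from bench import *
import numpy as np, cv2
from scipy.spatial.transform import Rotation as R
def snap(n,f):
    c=camera(n); cv2.imwrite(f'pics/{f}.png',c['color'][...,::-1]); np.save(f'pics/{f}.npy',c,allow_pickle=True); return c
def load(f): return np.load(f'pics/{f}.npy',allow_pickle=True).item()
def ray(c,u,v):
    x,y=(u-c['cx'])/c['fx'],(v-c['cy'])/c['fy']; a,b=x,y
    for _ in range(30):
        s=1+c['k1']*(a*a+b*b); a,b=x/s,y/s
    T=np.linalg.inv(c['camera_from_world']); return T[:3,3],T[:3,:3]@np.array([a,b,1])
def atz(c,u,v,z):
    o,d=ray(c,u,v); return o+d*(z-o[2])/d[2]
def proj(c,p):
    q=c['camera_from_world']@np.append(p,1); a,b=q[0]/q[2],q[1]/q[2]; s=1+c['k1']*(a*a+b*b)
    return np.array([c['fx']*a*s+c['cx'],c['fy']*b*s+c['cy']])
def tri(l):
    A=0;B=0
    for c,u,v in l:
        o,d=ray(c,u,v); d/=np.linalg.norm(d); P=np.eye(3)-np.outer(d,d); A=A+P;B=B+P@o
    return np.linalg.solve(A,B)
def st():
    s=read_state(); print({k:np.round(s[k],4) for k in ('time','ee_pos','eef_rot','ft_force','width','grip_force')}); print(R.from_quat(s['eef_rot']).as_matrix().round(3)); return s
E
python3 - <<'E'
from h import *
a=snap('top','t0');b=snap('side','s0')
for c in(a,b): print(np.linalg.inv(c['camera_from_world'])[:3].round(3),c['fx'],c['k1'])
cv2.imwrite('pics/ts.png',cv2.resize(np.vstack([a['color'],b['color']])[...,::-1],None,fx=.78,fy=.78))
for n in 'ts':
  cv2.imwrite(f'pics/{n}b.png',cv2.resize(cv2.imread(f'pics/{n}0.png'),(800,600),interpolation=cv2.INTER_CUBIC))
st()
E
```

```text
[[ 0.483 -0.695  0.533 -0.405]
 [-0.875 -0.38   0.298 -0.476]
 [-0.005 -0.61  -0.792  1.534]] 499.9928437554744 -0.09929145268542595
[[-0.568 -0.58   0.585 -0.246]
 [-0.823  0.386 -0.417  0.636]
 [ 0.016 -0.718 -0.696  1.079]] 375.67321714279984 0.02364826191450352
{'time': np.float64(0.1), 'ee_pos': array([ 0.2471, -0.5737,  0.2218]), 'eef_rot': array([ 9.794e-01,  2.020e-01, -2.000e-04, -6.000e-04]), 'ft_force': array([ 0.1546,  0.668 , -0.1348]), 'width': np.float64(0.0871), 'grip_force': np.float64(0.0)}
[[ 0.918  0.396 -0.001]
 [ 0.396 -0.918  0.001]
 [-0.    -0.001 -1.   ]]
```

View pics/tb.png

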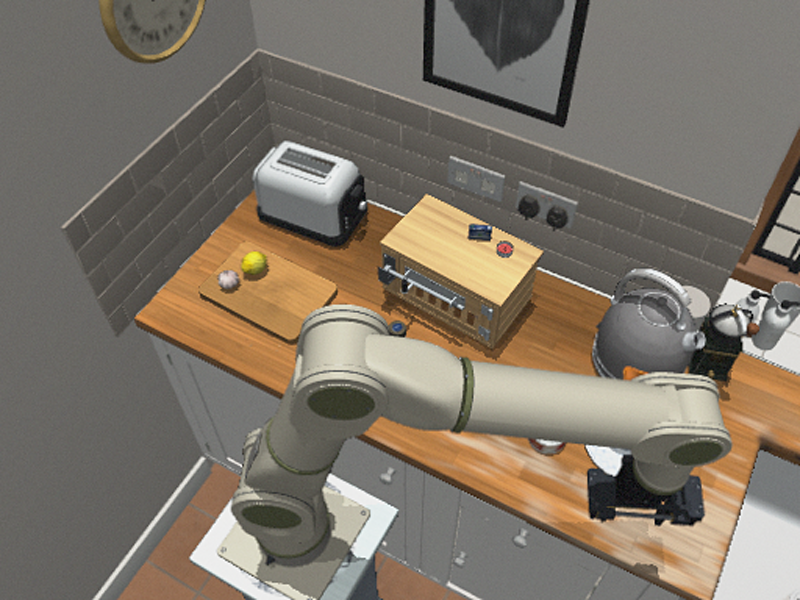

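View pics/sb.png

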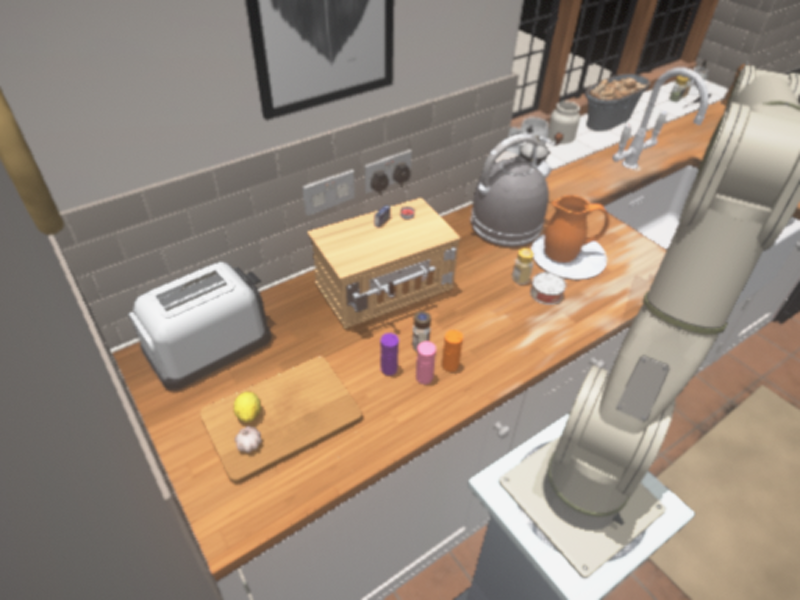

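Candidates for the jar (side view, 800x600): black cap (422,320), the one I want. The look-alikes are purple (389,355), pink (426,362), orange (452,350), and the yellow cap (523,265). The bin, bolt and board are also visible. Next I'll take a close crop.

```bash
python3 - <<'E'
from h import *
im=cv2.imread('pics/s0.png')
cv2.imwrite('pics/c1.png',cv2.resize(im[125:255,190:310],None,fx=4.6,fy=4.6,interpolation=cv2.INTER_CUBIC))
s=load('s0'); f=.64
P=lambda u,v,z:atz(s,u*f,v*f,z).round(4)
print('bin top',[P(*p,.18) for p in((309,238),(418,204),(458,237),(345,272))])
print('board',[P(*p,.022) for p in((203,413),(318,360),(361,410),(238,474))])
t=load('t0')
Q=lambda u,v,z:atz(t,u*f,v*f,z).round(4)
print('bin top T',[Q(*p,.18) for p in((380,245),(427,197),(542,256),(502,305))])
print('board T',[Q(*p,.022) for p in((201,292),(240,245),(336,288),(294,338))])
print('lemon,garlic,yj,tin',P(247,407,.05),P(248,440,.045),P(524,253,.096),P(548,282,.04))
print('pur,pink,or',P(389,340,.1),P(427,348,.1),P(453,337,.1),'blk',P(422,318,.1))
E
```

```text
bin top [array([0.8018, 0.1478, 0.18  ]), array([ 0.771 , -0.1616,  0.18  ]), array([ 0.6029, -0.1611,  0.18  ]), array([0.6454, 0.1396, 0.18  ])]
board [array([0.5799, 0.5404, 0.022 ]), array([0.5719, 0.265 , 0.022 ]), array([0.3976, 0.2568, 0.022 ]), array([0.4051, 0.5375, 0.022 ])]
bin top T [array([0.6228, 0.1501, 0.18  ]), array([0.8135, 0.1273, 0.18  ]), array([ 0.7722, -0.1921,  0.18  ]), array([ 0.5991, -0.1696,  0.18  ])]
board T [array([0.3953, 0.5365, 0.022 ]), array([0.5688, 0.543 , 0.022 ]), array([0.5673, 0.2482, 0.022 ]), array([0.3913, 0.2561, 0.022 ])]
lemon,garlic,yj,tin [0.521  0.4614 0.05  ] [0.4495 0.4924 0.045 ] [ 0.5333 -0.3377  0.096 ] [ 0.4549 -0.3623  0.04  ]
pur,pink,or [0.4741 0.1324 0.1   ] [0.4079 0.0759 0.1   ] [0.4016 0.0075 0.1   ] blk [0.4881 0.0301 0.1   ]
```

View pics/c1.png

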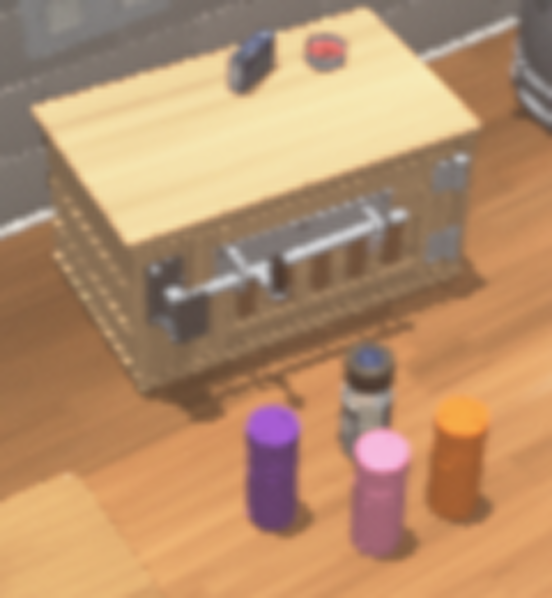

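```bash
python3 - <<'E'
from h import *
from scipy.optimize import least_squares
s=load('s0');t=load('t0')
C=lambda u,v:(190+u/4.6,125+v/4.6)
f=.64
bx=np.array([[-.095,.16,.18],[-.095,-.16,.18],[.095,.16,.18],[.095,-.16,.18]])
so=[C(133,238),C(480,125),C(35,107),C(365,8)]; to=[(380*f,245*f),(502*f,305*f),(427*f,197*f),(542*f,256*f)]
def W(p,q): return R.from_euler('z',p[2]).apply(q)+[p[0],p[1],0]
def res(p): 
    w=W(p,bx); return np.concatenate([proj(s,x)-o for x,o in zip(w,so)]+[proj(t,x)-o for x,o in zip(w,to)])
r=least_squares(res,[.71,0,0],loss='soft_l1'); p=r.x; print('bin',p.round(4),res(p).round(1))
g=W(p,[-.145,.058,.145]); print('grip',g.round(4),'hinge',W(p,[-.095,-.143,.12]).round(4))
gt=W(p,[-.145,.058,.159]);pj=proj(s,gt); print('grip top pred in crop',(pj-[190,125])*4.6, 'in top',proj(t,gt)/f)
js=C(370,355); print('jar s',atz(s,*js,.105).round(4),'t',atz(t,397*f,327*f,.105).round(4))
for n,a in dict(pur=(273,425),pink=(382,450),ora=(461,415)).items(): print(n,atz(s,*C(*a),.1).round(4))
im=cv2.imread('pics/t0.png'); A=cv2.resize(im[130:235,225:360],None,fx=5.5,fy=5.5,interpolation=cv2.INTER_CUBIC);cv2.imwrite('pics/c2.png',A)
E
```

```text
bin [ 0.7092 -0.0167 -0.1046] [ 0.8  0.8  0.5 -0.3  1.3  0.2  0.5  0.1  0.6 -1.8 -1.1 -0.2 -0.4 -1.6
 -0.1 -3.4]
grip [0.5711 0.0562 0.145 ] hinge [ 0.5998 -0.149   0.12  ]
grip top pred in crop [282.73774238 259.15560299] in top [404.89493278 281.11684226]
jar s [0.4891 0.0281 0.105 ] t [0.4845 0.029  0.105 ]
pur [0.4742 0.1308 0.1   ]
pink [0.408  0.0769 0.1   ]
ora [0.4027 0.0052 0.1   ]
```

View pics/c2.png

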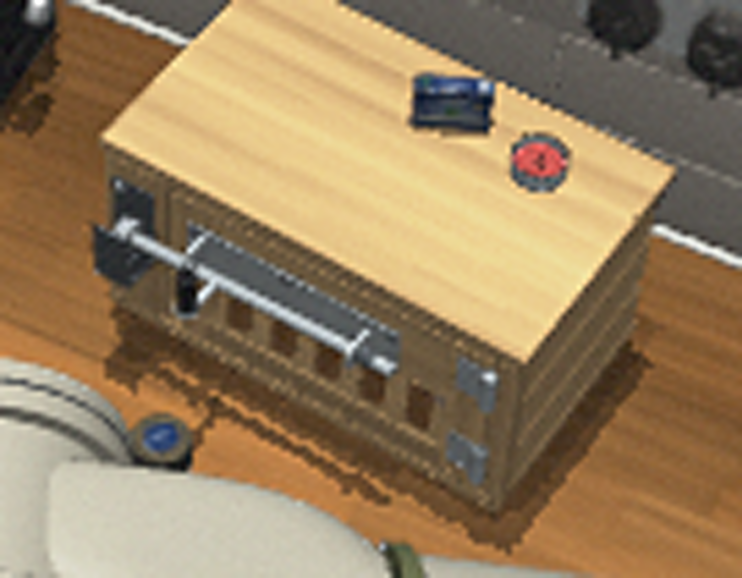

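The crop shows the black cap at (161,435), and the bolt grip top at (187,278) matches the fitted bin pose. Next I work out the move above the jar.

```bash
cat >> h.py <<'E'
def go(pos,ax=None):
    """row to reach pos, tool down, tool y along ax (xy)"""
    s=read_state(); M=R.from_quat(s['eef_rot']); d=M.inv().apply(np.array(pos)-s['ee_pos']); r=np.zeros(3)
    if ax is not None:
        y=np.array([*ax,0.]);y/=np.linalg.norm(y); z=np.array([0,0,-1.]); r=(M.inv()*R.from_matrix(np.c_[np.cross(y,z),y,z])).as_rotvec()
    print('row',r.round(3),d.round(4))
E
python3 - <<'E'
from h import *
go([.487,.0285,.2],[-.1045,-.9945]); go([.42,-.25,.26],[-.1045,-.9945])
E
```

```text
row [-0.001  0.     0.512] [ 0.4586 -0.4581  0.0224]
row [-0.001  0.     0.512] [ 0.2868 -0.2289 -0.0379]
```

Call:
play_rows:
  increments: "0 0 0.512 0.2868 -0.2289 -0.038 0.8;0 0 0.512 0.2868 -0.2289 -0.038 0.8;0 0 0.512 0.2868 -0.2289 -0.038 0.8;0 0 0.512 0.2868 -0.2289 -0.038 0.8;0 0 0.512 0.2868 -0.2289 -0.038 0.8;0 0 0.512 0.2868 -0.2289 -0.038 0.8;0 0 0.512 0.2868 -0.2289 -0.038 0.8;0 0 0.512 0.2868 -0.2289 -0.038 0.8"

```text
time: 0.9
ee_pos: [0.4222, -0.2457, 0.2611]
eef_rot: [0.999, -0.05, 0.0, -0.0]
ft_force: [0.2, -1.4, 0.2]
width: 0.0694
grip_force: 0.0
```

```bash
python3 - <<'E'
from h import *
st(); print(np.round(read_state()['joint_positions'],2)); go([.487,.0285,.2],[-.1045,-.9945])
E
```

```text
{'time': np.float64(0.9), 'ee_pos': array([ 0.4222, -0.2457,  0.2611]), 'eef_rot': array([ 9.988e-01, -4.990e-02,  4.000e-04, -2.000e-04]), 'ft_force': array([ 0.2349, -1.3587,  0.1703]), 'width': np.float64(0.0694), 'grip_force': np.float64(0.0)}
[[ 0.995 -0.1    0.001]
 [-0.1   -0.995  0.   ]
 [ 0.001 -0.001 -1.   ]]
[ 0.72  0.03 -0.29  1.74  0.01  1.38 -1.24]
row [-0.001 -0.001  0.005] [ 0.0371 -0.2792  0.0612]
```

Call:
play_rows:
  increments: "0 0 0.005 0.037 -0.279 0.061 0.8;0 0 0.005 0.037 -0.279 0.061 0.8;0 0 0.005 0.037 -0.279 0.061 0.8;0 0 0.005 0.037 -0.279 0.061 0.8;0 0 0.005 0.037 -0.279 0.061 0.8;0 0 0.005 0.037 -0.279 0.061 0.8;0 0 0.005 0.037 -0.279 0.061 0.8;0 0 0.005 0.037 -0.279 0.061 0.8"

```text
time: 1.7
ee_pos: [0.4859, 0.0238, 0.1991]
eef_rot: [0.999, -0.054, -0.001, 0.0]
ft_force: [-0.8, -0.3, 0.3]
width: 0.0697
grip_force: 0.0
```

```bash
cat >> h.py <<'E'
def wsnap(f):
    s=read_state(); c=camera('wrist'); T=np.eye(4);T[:3,:3]=R.from_quat(s['eef_rot']).as_matrix();T[:3,3]=s['ee_pos']
    c['camera_from_world']=np.linalg.inv(T@np.array(c['mount'])); cv2.imwrite(f'pics/{f}.png',c['color'][...,::-1]); np.save(f'pics/{f}.npy',c,allow_pickle=True); return c
E
python3 - <<'E'
from h import *
st(); go([.487,.0285,.078],[-.1045,-.9945]); c=wsnap('w0')
print(proj(c,[.487,.0285,.105]),proj(c,[.571,.0562,.159]))
E
```

```text
{'time': np.float64(1.7), 'ee_pos': array([0.4859, 0.0238, 0.1991]), 'eef_rot': array([ 9.985e-01, -5.410e-02, -5.000e-04,  0.000e+00]), 'ft_force': array([-0.7857, -0.3381,  0.2508]), 'width': np.float64(0.0697), 'grip_force': np.float64(0.0)}
[[ 0.994 -0.108 -0.001]
 [-0.108 -0.994 -0.   ]
 [-0.001  0.    -1.   ]]
row [ 0.     0.001 -0.004] [ 0.0007 -0.0048  0.1211]
[251.70808127 194.21082431] [199.68652996 111.93064042]
```

View pics/w0.png

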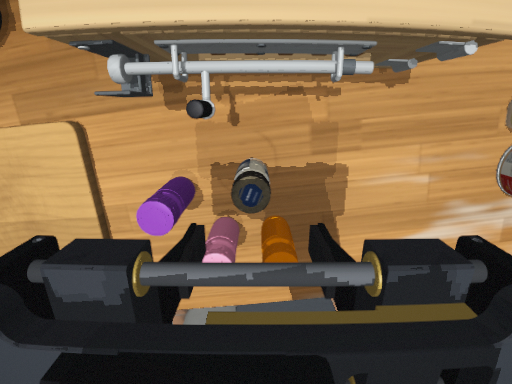

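The wrist picture shows the jar cap centred at (251,194), as predicted, and the bolt grip top at (198,110). I'll descend and grip.

Call:
play_rows:
  increments: "0 0 0 0.001 -0.005 0.04 0.8;0 0 0 0.001 -0.005 0.08 0.8;0 0 0 0.001 -0.005 0.119 0.8;0 0 0 0.001 -0.005 0.119 0.8;0 0 0 0.001 -0.005 0.119 0;0 0 0 0.001 -0.005 0.119 0;0 0 0 0.001 -0.005 0.119 0;0 0 0 0.001 -0.005 0.119 0"
  grip_force: 20

```text
time: 2.55
ee_pos: [0.4887, 0.028, 0.0819]
eef_rot: [0.998, -0.055, 0.001, 0.0]
ft_force: [-0.1, -0.3, 0.3]
width: 0.0452
grip_force: 0.0
```

Call:
play_rows:
  increments: "0 0 0 0 0 0 0;0 0 0 0 0 0 0;0 0 0 0 0 -0.03 0;0 0 0 0 0 -0.07 0;0 0 0 0 0 -0.1 0;0 0 0 0 0 -0.1 0"

```text
time: 3.15
ee_pos: [0.4898, 0.0285, 0.1845]
eef_rot: [0.998, -0.055, 0.003, 0.0]
ft_force: [0.6, 0.9, -1.3]
width: 0.0405
grip_force: 20.0
```

```bash
python3 - <<'E'
from h import *
st(); go([.48,.325,.19],[-.1045,-.9945]);print(np.round(read_state()['joint_positions'],2), load('w0')['mount'])
E
```

```text
{'time': np.float64(3.15), 'ee_pos': array([0.4898, 0.0285, 0.1845]), 'eef_rot': array([ 9.985e-01, -5.500e-02,  3.200e-03,  1.000e-04]), 'ft_force': array([ 0.6299,  0.9274, -1.2849]), 'width': np.float64(0.0405), 'grip_force': np.float64(19.9548)}
[[ 0.994 -0.11   0.006]
 [-0.11  -0.994 -0.   ]
 [ 0.006 -0.    -1.   ]]
row [-0.    -0.006 -0.005] [-0.0423 -0.2937 -0.0057]
[ 0.41  0.1  -0.59  1.84  0.06  1.22 -1.88] [[ 6.77777032e-04 -9.53898348e-01 -3.00129108e-01  8.33685530e-02]
 [ 9.99999752e-01  7.04362376e-04  1.96140820e-05  3.40842684e-04]
 [ 1.92689811e-04 -3.00129047e-01  9.53898589e-01 -1.62924770e-01]
 [ 0.00000000e+00  0.00000000e+00  0.00000000e+00  1.00000000e+00]]
```

Call:
play_rows:
  increments: "0 0 0 0 0 -0.05 0;0 0 -0.1 -0.005 -0.04 -0.05 0;0 0 -0.2 -0.012 -0.09 -0.05 0;0 0 -0.3 -0.02 -0.14 -0.05 0;0 0 -0.4 -0.027 -0.19 -0.05 0;0 0 -0.5 -0.035 -0.24 -0.05 0;0 0 -0.52 -0.042 -0.283 -0.05 0;0 0 -0.52 -0.042 -0.283 -0.05 0"

```text
time: 3.95
ee_pos: [0.4736, 0.3208, 0.2293]
eef_rot: [0.978, 0.208, -0.001, -0.002]
ft_force: [-1.1, -1.2, -1.0]
width: 0.0398
grip_force: 20.0
```

```bash
python3 - <<'E'
from h import *
st(); go([.48,.315,.113],[.407,-.914]);print(np.round(read_state()['joint_positions'],2))
E
```

```text
{'time': np.float64(3.95), 'ee_pos': array([0.4736, 0.3208, 0.2293]), 'eef_rot': array([ 0.978 ,  0.2084, -0.0012, -0.0019]), 'ft_force': array([-1.1087, -1.1934, -0.9568]), 'width': np.float64(0.0398), 'grip_force': np.float64(19.9575)}
[[ 0.913  0.408 -0.003]
 [ 0.408 -0.913  0.003]
 [-0.002 -0.004 -1.   ]]
row [-0.004  0.002  0.001] [0.0036 0.0084 0.1163]
[ 0.01  0.32 -0.83  1.56  0.23  1.37 -1.99]
```

Call:
play_rows:
  increments: "-0.002 0 0 0.003 0.006 0.04 0;-0.002 0 0 0.003 0.006 0.08 0;-0.002 0 0 0.003 0.006 0.105 0;-0.002 0 0 0.003 0.006 0.112 0;-0.002 0 0 0.003 0.006 0.116 0;-0.002 0 0 0.003 0.006 0.118 0;-0.002 0 0 0.003 0.006 0.12 0;-0.002 0 0 0.003 0.006 0.12 0"

```text
time: 4.75
ee_pos: [0.4827, 0.3099, 0.1113]
eef_rot: [0.979, 0.203, 0.001, 0.001]
ft_force: [-0.1, -0.2, -0.7]
width: 0.0404
grip_force: 20.0
```

```bash
python3 - <<'E'
from h import *
st()
E
```

```text
{'time': np.float64(4.75), 'ee_pos': array([0.4827, 0.3099, 0.1113]), 'eef_rot': array([9.791e-01, 2.034e-01, 9.000e-04, 9.000e-04]), 'ft_force': array([-0.0822, -0.2288, -0.6896]), 'width': np.float64(0.0404), 'grip_force': np.float64(19.9539)}
[[ 0.917  0.398  0.002]
 [ 0.398 -0.917 -0.001]
 [ 0.001  0.002 -1.   ]]
```

Call:
play_rows:
  increments: "0 0 0 0 0 0.003 0;0 0 0 0 0 0.006 0;0 0 0 0 0 0.007 0;0 0 0 0 0 0.008 0;0 0 0 0 0 0.008 0;0 0 0 0 0 0.008 0"

```text
time: 5.35
ee_pos: [0.4829, 0.3101, 0.1036]
eef_rot: [0.979, 0.203, 0.001, 0.001]
ft_force: [0.0, -0.1, 7.1]
width: 0.0405
grip_force: 20.0
```

Call:
play_rows:
  increments: "0 0 0 0 0 0.001 0;0 0 0 0 0 0.001 0;0 0 0 0 0 0.001 0"

```text
time: 5.65
ee_pos: [0.4831, 0.3107, 0.1033]
eef_rot: [0.979, 0.204, 0.002, 0.001]
ft_force: [-1.7, -1.2, 12.9]
width: 0.0403
grip_force: 20.0
```

Call:
play_rows:
  increments: "0 0 0 0 0 -0.001 0;0 0 0 0 0 -0.001 0.9;0 0 0 0 0 -0.001 0.9;0 0 0 0 0 -0.001 0.9;0 0 0 0 0 -0.001 0.9;0 0 0 0 0 -0.03 0.9;0 0 0 0 0 -0.07 0.9;0 0 0 0 0 -0.11 0.9"

```text
time: 6.45
ee_pos: [0.4818, 0.3096, 0.2124]
eef_rot: [0.979, 0.204, -0.0, 0.001]
ft_force: [1.7, 0.5, 0.5]
width: 0.0774
grip_force: 0.0
```

```bash
python3 - <<'E'
from h import *
st(); c=snap('side','s1');wsnap('w1')
print(proj(c,[.483,.311,.127]))
A=c['color'][190:320,110:310,::-1];cv2.imwrite('pics/c3.png',cv2.resize(A,None,fx=3.5,fy=3.5,interpolation=cv2.INTER_CUBIC))
g=W=None
# grip approach: closing axis along bin x (front-back)? report both
go([.5711,.0562,.22],[-.1045,-.9945]); go([.5711,.0562,.22],[.9945,-.1045]);print(np.round(read_state()['joint_positions'],2))
E
```

```text
{'time': np.float64(6.45), 'ee_pos': array([0.4818, 0.3096, 0.2124]), 'eef_rot': array([ 9.791e-01,  2.036e-01, -4.000e-04,  1.100e-03]), 'ft_force': array([1.6722, 0.5496, 0.5426]), 'width': np.float64(0.0774), 'grip_force': np.float64(0.0)}
[[ 0.917  0.399 -0.   ]
 [ 0.399 -0.917 -0.002]
 [-0.001  0.002 -1.   ]]
[202.2245349  233.11117594]
row [-0.001 -0.008  0.515] [-0.0219  0.2691 -0.0029]
row [ 0.005 -0.007 -1.056] [-0.0219  0.2691 -0.0029]
[ 0.02  0.32 -0.82  1.58  0.25  1.34 -1.99]
```

View pics/c3.png

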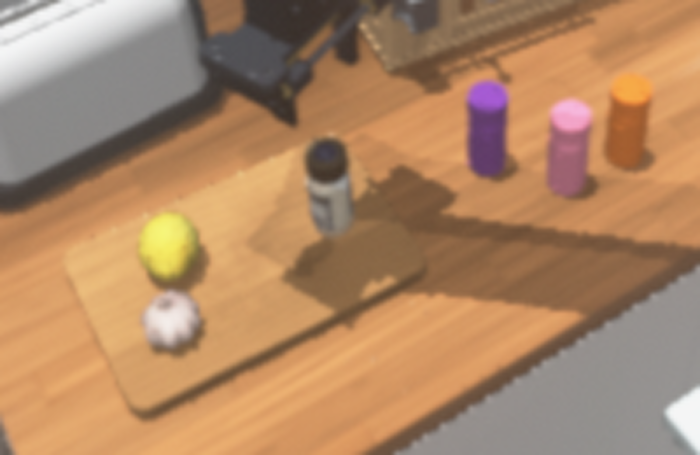

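The jar stands upright on the board at crop (328,185), released, and nothing else has moved. Next the bolt grip.

Call:
play_rows:
  increments: "0 0 0.1 0 0.04 -0.02 0.5;0 0 0.2 -0.004 0.09 -0.02 0.5;0 0 0.3 -0.008 0.14 -0.02 0.5;0 0 0.4 -0.014 0.19 -0.02 0.5;0 0 0.5 -0.02 0.24 -0.02 0.5;0 0 0.515 -0.022 0.269 -0.02 0.5;0 -0.004 0.515 -0.022 0.269 -0.02 0.5;0 -0.004 0.515 -0.022 0.269 -0.02 0.5"

```text
time: 7.35
ee_pos: [0.5691, 0.0543, 0.2315]
eef_rot: [0.999, -0.053, -0.002, 0.001]
ft_force: [0.3, 1.8, 0.8]
width: 0.0437
grip_force: 0.0
```

```bash
python3 - <<'E'
from h import *
st(); c=wsnap('w2'); print(np.round(read_state()['joint_positions'],2))
u=proj(c,[.571,.0562,.159]);print(u)
x,y=int(u[0]),int(u[1])
A=c['color'][max(0,y-60):y+60,max(0,x-80):x+80,::-1];print(max(0,y-60),max(0,x-80));cv2.imwrite('pics/c4.png',cv2.resize(A,None,fx=5,fy=5,interpolation=cv2.INTER_CUBIC))
E
```

```text
{'time': np.float64(7.35), 'ee_pos': array([0.5691, 0.0543, 0.2315]), 'eef_rot': array([ 0.9986, -0.053 , -0.0019,  0.0011]), 'ft_force': array([0.2923, 1.764 , 0.7664]), 'width': np.float64(0.0437), 'grip_force': np.float64(0.0)}
[[ 0.994 -0.106 -0.004]
 [-0.106 -0.994 -0.002]
 [-0.004  0.002 -1.   ]]
[ 0.34  0.27 -0.62  1.56  0.16  1.36 -1.97]
[253.91633352 200.0132161 ]
140 173
```

View pics/c4.png

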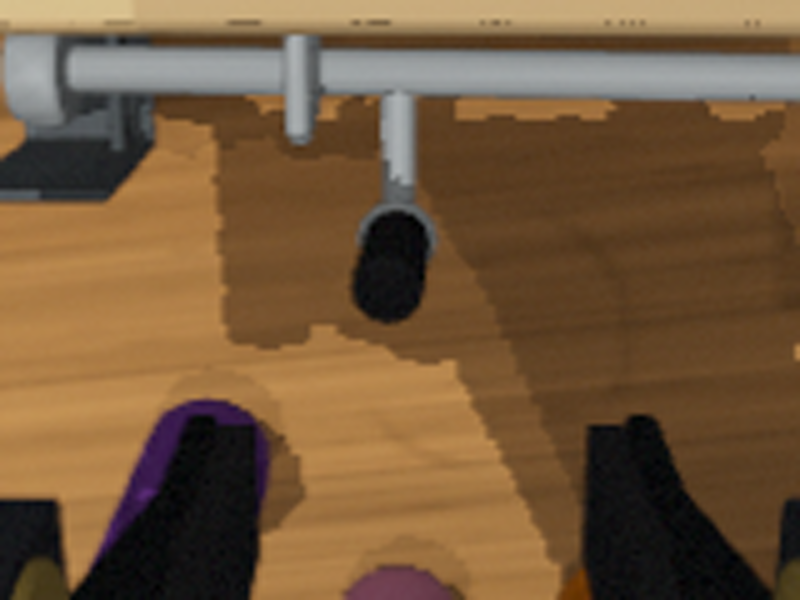

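The grip top is at crop (388,287), image (250.6,197.4), about 3 px off the prediction. I'll correct for that.

```bash
python3 - <<'E'
from h import *
c=load('w2'); g=atz(c,250.6,197.4,.159); print(g); go([g[0],g[1],.132],[-.1045,-.9945])
E
```

```text
[0.57387146 0.05897423 0.159     ]
row [0.002 0.003 0.001] [ 0.005  -0.0041  0.0997]
```

Call:
play_rows:
  increments: "0.002 0.003 0 0.005 -0.004 0.03 0.5;0.002 0.003 0 0.005 -0.004 0.06 0.5;0.002 0.003 0 0.005 -0.004 0.085 0.5;0.002 0.003 0 0.005 -0.004 0.1 0.5;0.002 0.003 0 0.005 -0.004 0.1 0.5;0.002 0.003 0 0.005 -0.004 0.1 0.5;0.002 0.003 0 0.005 -0.004 0.1 0.5"

```text
time: 8.1
ee_pos: [0.5751, 0.0582, 0.1336]
eef_rot: [0.999, -0.052, 0.001, 0.0]
ft_force: [1.1, 0.5, -0.1]
width: 0.0432
grip_force: 0.0
```

```bash
python3 - <<'E'
from h import *
st(); go([.5739,.059,.132],[-.1045,-.9945])
E
```

```text
{'time': np.float64(8.1), 'ee_pos': array([0.5751, 0.0582, 0.1336]), 'eef_rot': array([ 9.986e-01, -5.240e-02,  1.200e-03,  2.000e-04]), 'ft_force': array([ 1.0919,  0.4711, -0.107 ]), 'width': np.float64(0.0432), 'grip_force': np.float64(0.0)}
[[ 0.995 -0.105  0.002]
 [-0.105 -0.995 -0.001]
 [ 0.002  0.    -1.   ]]
row [ 0.    -0.002 -0.   ] [-0.0013 -0.0007  0.0016]
```

Call:
play_rows:
  increments: "0 0 0 0 0 0.001 0.3;0 0 0 0 0 0.001 0;0 0 0 0 0 0.001 0;0 0 0 0 0 0.001 0;0 0 0 0 0 0.001 0;0 0 0 0 0 0.001 0;0 0 0 0 0 0.001 0"
  grip_force: 30

```text
time: 8.8
ee_pos: [0.5744, 0.0578, 0.1313]
eef_rot: [0.999, -0.052, 0.0, 0.0]
ft_force: [0.2, 0.9, 2.4]
width: 0.0134
grip_force: 29.8
```

```bash
python3 - <<'E'
from h import *
st()
E
```

```text
{'time': np.float64(8.8), 'ee_pos': array([0.5744, 0.0578, 0.1313]), 'eef_rot': array([ 9.986e-01, -5.250e-02,  3.000e-04,  4.000e-04]), 'ft_force': array([0.2177, 0.9127, 2.3639]), 'width': np.float64(0.0134), 'grip_force': np.float64(29.8174)}
[[ 0.994 -0.105  0.001]
 [-0.105 -0.994 -0.001]
 [ 0.001  0.001 -1.   ]]
```

Call:
play_rows:
  increments: "0.01 0 0 0 0 -0.002 0;0.03 0 0 0 0 -0.004 0;0.05 0 0 0 0 -0.006 0;0.06 0 0 0 0 -0.0075 0;0.06 0 0 0 0 -0.0075 0;0.06 0 0 0 0 -0.0075 0"

```text
time: 9.4
ee_pos: [0.5743, 0.0571, 0.1385]
eef_rot: [0.998, -0.053, 0.002, -0.029]
ft_force: [0.4, -1.7, 0.6]
width: 0.0131
grip_force: 29.8
```

```bash
python3 - <<'E'
from h import *
st(); c=wsnap('w3'); cv2.imwrite('pics/c5.png',cv2.resize(c['color'][30:230,:400,::-1],None,fx=2,fy=2,interpolation=cv2.INTER_CUBIC))
E
```

```text
{'time': np.float64(9.4), 'ee_pos': array([0.5743, 0.0571, 0.1385]), 'eef_rot': array([ 0.9982, -0.0529,  0.0017, -0.0292]), 'ft_force': array([ 0.3802, -1.6548,  0.6079]), 'width': np.float64(0.0131), 'grip_force': np.float64(29.7861)}
[[ 0.994 -0.105  0.006]
 [-0.106 -0.993  0.058]
 [ 0.    -0.059 -0.998]]
```

View pics/c5.png

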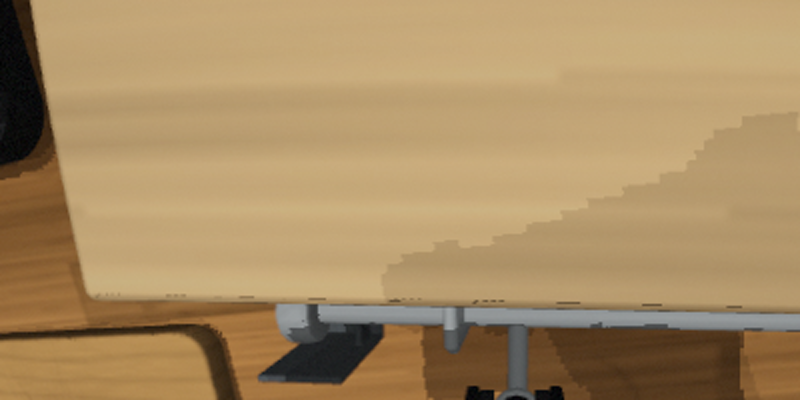

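The fingers hold the post at crop (515,395) and the rod is raised. I'll draw it back in small steps.

Call:
play_rows:
  increments: "0 0 0 0 0.002 0 0;0 0 0 0 0.004 0 0;0 0 0 0 0.007 -0.0003 0;0 0 0 0 0.010 -0.0004 0;0 0 0 0 0.013 -0.0005 0;0 0 0 0 0.013 -0.0005 0"

```text
time: 10.05
ee_pos: [0.5729, 0.0439, 0.1382]
eef_rot: [0.998, -0.053, 0.002, -0.029]
ft_force: [0.3, -1.0, 0.9]
width: 0.0135
grip_force: 29.8
```

Call:
play_rows:
  increments: "0 0 0 0 0.004 -0.0002 0;0 0 0 0 0.009 -0.0003 0;0 0 0 0 0.014 -0.0006 0;0 0 0 0 0.019 -0.0008 0;0 0 0 0 0.024 -0.001 0;0 0 0 0 0.027 -0.001 0;0 0 0 0 0.028 -0.001 0;0 0 0 0 0.028 -0.001 0"

```text
time: 10.85
ee_pos: [0.57, 0.0177, 0.1379]
eef_rot: [0.998, -0.052, 0.002, -0.03]
ft_force: [-0.2, 4.9, 3.8]
width: 0.0133
grip_force: 29.8
```

```bash
python3 - <<'E'
from h import *
st(); c=wsnap('w4'); cv2.imwrite('pics/c6.png',cv2.resize(c['color'][:230,:,::-1],None,fx=1.5,fy=1.5,interpolation=cv2.INTER_CUBIC))
E
```

```text
{'time': np.float64(10.85), 'ee_pos': array([0.57  , 0.0177, 0.1379]), 'eef_rot': array([ 0.9982, -0.0522,  0.0017, -0.0301]), 'ft_force': array([-0.2265,  4.8735,  3.762 ]), 'width': np.float64(0.0133), 'grip_force': np.float64(29.7663)}
[[ 0.995 -0.104  0.007]
 [-0.104 -0.993  0.06 ]
 [ 0.    -0.06  -0.998]]
```

View pics/c6.png

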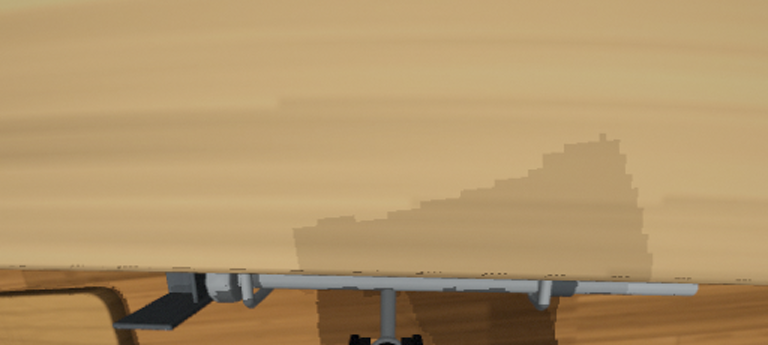

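The head is now clear of the keeper, at crop (222,288). I'll draw the last 2 mm and plan the swing arc.

Call:
play_rows:
  increments: "0 0 0 0 0.001 0 0;0 0 0 0 0.002 0 0;0 0 0 0 0.002 0 0;0 0 0 0 0.002 0 0"

```text
time: 11.3
ee_pos: [0.5698, 0.0175, 0.1379]
eef_rot: [0.998, -0.051, 0.002, -0.031]
ft_force: [-2.4, 10.1, 5.1]
width: 0.013
grip_force: 29.8
```

```bash
cat >> h.py <<'E'
def arc(ths,H=np.array([.602,-.147,0])):
    s=read_state(); M=R.from_quat(s['eef_rot']); p=s['ee_pos']
    for t in ths:
        Q=R.from_euler('z',t); q=Q.apply(p-H)+H; print(t,(M.inv()*Q*M).as_rotvec().round(3),M.inv().apply(q-p).round(4))
E
python3 - <<'E'
from h import *
st(); print(np.round(read_state()['joint_positions'],2)); arc([.04,.08,.12,.16,.2,.25,.3])
E
```

```text
{'time': np.float64(11.3), 'ee_pos': array([0.5698, 0.0175, 0.1379]), 'eef_rot': array([ 0.9982, -0.0515,  0.0017, -0.0309]), 'ft_force': array([-2.3613, 10.1234,  5.0993]), 'width': np.float64(0.013), 'grip_force': np.float64(29.7514)}
[[ 0.995 -0.103  0.007]
 [-0.103 -0.993  0.062]
 [ 0.    -0.062 -0.998]]
[ 0.43  0.33 -0.6   1.7   0.14  1.16 -1.87]
0.04 [ 0.    -0.002 -0.04 ] [-0.0064  0.0021 -0.0001]
0.08 [ 0.    -0.005 -0.08 ] [-0.0127  0.0044 -0.0003]
0.12 [ 0.    -0.007 -0.12 ] [-0.0188  0.007  -0.0004]
0.16 [ 0.   -0.01 -0.16] [-0.0249  0.0098 -0.0006]
0.2 [ 0.    -0.012 -0.2  ] [-0.0309  0.0129 -0.0008]
0.25 [ 0.    -0.015 -0.25 ] [-0.0381  0.0171 -0.0011]
0.3 [ 0.    -0.019 -0.299] [-0.0452  0.0216 -0.0014]
```

The bolt is at its stop (10 N). Now the swing, easing off 1 mm.

Call:
play_rows:
  increments: "0 0 0 0 -0.001 0 0;0 -0.002 -0.04 -0.0064 0.001 0 0;0 -0.005 -0.08 -0.0127 0.0034 -0.0003 0;0 -0.007 -0.12 -0.0188 0.006 -0.0004 0;0 -0.01 -0.16 -0.0249 0.0088 -0.0006 0;0 -0.012 -0.2 -0.0309 0.0119 -0.0008 0;0 -0.015 -0.25 -0.0381 0.0161 -0.0011 0;0 -0.015 -0.25 -0.0381 0.0161 -0.0011 0"

```text
time: 12.1
ee_pos: [0.5294, 0.0043, 0.1379]
eef_rot: [0.997, 0.074, -0.002, -0.03]
ft_force: [-2.3, 9.6, 5.1]
width: 0.0129
grip_force: 29.7
```

```bash
python3 - <<'E'
from h import *
st(); arc([.06,.12,.18,.24,.3,.36,.4])
E
```

```text
{'time': np.float64(12.1), 'ee_pos': array([0.5294, 0.0043, 0.1379]), 'eef_rot': array([ 0.9968,  0.074 , -0.0023, -0.0304]), 'ft_force': array([-2.2569,  9.6294,  5.0549]), 'width': np.float64(0.0129), 'grip_force': np.float64(29.7397)}
[[ 0.989  0.147 -0.009]
 [ 0.148 -0.987  0.06 ]
 [-0.    -0.061 -0.998]]
0.06 [-0.    -0.004 -0.06 ] [-0.0095  0.0032 -0.0002]
0.12 [-0.    -0.007 -0.12 ] [-0.0188  0.0071 -0.0004]
0.18 [-0.    -0.011 -0.18 ] [-0.0279  0.0114 -0.0007]
0.24 [-0.    -0.015 -0.24 ] [-0.0367  0.0163 -0.001 ]
0.3 [-0.    -0.018 -0.299] [-0.0452  0.0217 -0.0013]
0.36 [-0.    -0.022 -0.359] [-0.0533  0.0276 -0.0017]
0.4 [-0.    -0.024 -0.399] [-0.0586  0.0318 -0.0019]
```

Call:
play_rows:
  increments: "0 -0.004 -0.06 -0.0095 0.0025 -0.0002 0;0 -0.007 -0.12 -0.0188 0.006 -0.0004 0;0 -0.011 -0.18 -0.0279 0.0104 -0.0007 0;0 -0.015 -0.24 -0.0367 0.0153 -0.001 0;0 -0.018 -0.3 -0.0452 0.0207 -0.0013 0;0 -0.022 -0.36 -0.0533 0.0266 -0.0017 0;0 -0.024 -0.4 -0.0586 0.0308 -0.0019 0;0 -0.024 -0.4 -0.0586 0.0308 -0.0019 0"

```text
time: 12.9
ee_pos: [0.4758, -0.036, 0.1377]
eef_rot: [0.962, 0.27, -0.009, -0.029]
ft_force: [-2.3, 6.3, 4.1]
width: 0.0133
grip_force: 29.8
```

Call:
play_rows:
  increments: "0 0 0 0 0 0 0;0 0 0 0 0 0 0;0 0 0 0 0 0 0;0 0 0 0 0 0 0"

```text
time: 13.3
ee_pos: [0.4763, -0.0353, 0.1377]
eef_rot: [0.962, 0.27, -0.008, -0.029]
ft_force: [-2.5, 5.6, 4.4]
width: 0.0131
grip_force: 29.8
```

```bash
python3 - <<'E'
from h import *
s=st(); p=s['ee_pos']; H=np.array([.602,-.147]); a=lambda v:np.arctan2(v[1],v[0]); print('gate',a(p[:2]-H)-a(np.array([.5698,.0175])-H))
c=snap('side','s2'); cv2.imwrite('pics/c7.png',cv2.resize(c['color'][110:300,110:330,::-1],None,fx=3.1,fy=3.1,interpolation=cv2.INTER_CUBIC))
E
```

```text
{'time': np.float64(13.3), 'ee_pos': array([ 0.4763, -0.0353,  0.1377]), 'eef_rot': array([ 0.9624,  0.2699, -0.0084, -0.029 ]), 'ft_force': array([-2.5495,  5.5676,  4.4191]), 'width': np.float64(0.0131), 'grip_force': np.float64(29.7646)}
[[ 0.854  0.519 -0.032]
 [ 0.52  -0.853  0.051]
 [-0.    -0.06  -0.998]]
gate 0.6510391937685713
```

View pics/c7.png

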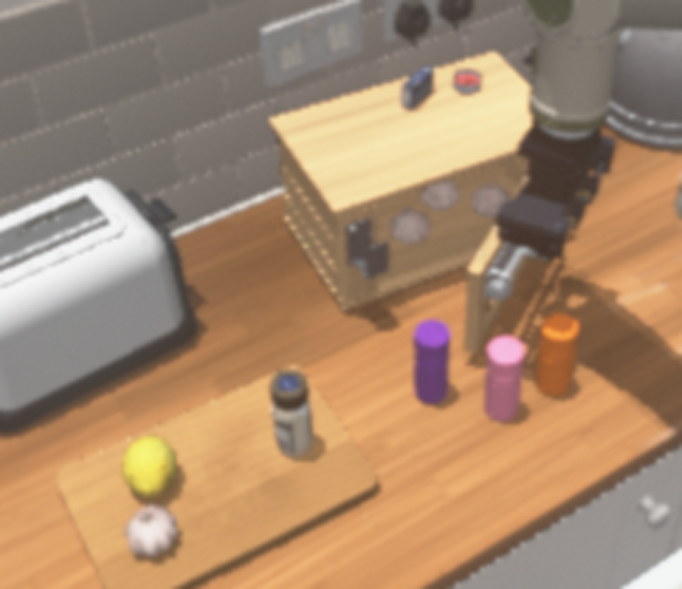

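The picture shows the gate open about 0.65 rad, its free edge at crop (480,295), with the fingers holding the bolt. The jar is upright on the board at (292,415), and the look-alikes haven't moved. I'm handing in.

```bash
python3 -c "
from bench import *
print(close_job())"
```

```text
the job is handed in; nothing more can be done
None
```

I handed the job in with the black-capped jar upright on the board and let go, the bolt lifted over the lip and fully drawn back, and the gate held open at about 0.65 rad (37°) by the fingers on the bolt grip; the judge returned no verdict.

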